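# Roll a pipe sample home against the stop of the test bed

## Task

Take the hand pad by its orange grip, press its flat sole gently on top of the steel pipe lying on the test bed and, keeping a light even pressure, roll the pipe over the low ridge and down into its seat until you feel it bear against the blue stop, then put the pad back upright in the middle of its blue mat. Roll the pipe only with the sole on top: do not shove it from the side, touch it with the gripper or press hard (never beyond 20 N), and do not disturb the other things on the bench.

Things in the scene. Friction and masses are not known exactly. Their poses are not given: they have to be found in the camera images.
- pad_grip (a point): Centre of the orange grip block of the hand pad, 46 (x) x 30 (y) x 46 mm high, to be gripped across its 30 mm (along y). It stands on the middle of the pad's white sole plate, 70 (x) x 130 (y) x 12 mm. This point is 35 mm above the underside of the sole, 23 mm above the plate's upper face, 23 mm below the block's top. z up, y along the pad.
- pad: The hand pad as a whole, 0.22 kg, rubber-soled, standing sole down on the blue mat; origin at the middle of the underside of the sole, axes as for its grip.
- bar_center (a point): Centre of the steel pipe offcut (ends capped black, a yellow band near one end): 50 mm diameter, 110 mm long, 0.35 to 0.6 kg, lying on the bed plate and free to roll. x is along its axis (y and z turn as it rolls). Under the pad it advances half as far as the pad does; about 6 to 12 N of pressure rolls it.
- bar: The pipe as a whole (its origin lies on its skin and turns with it; use its centre point for its place).
- bed_top (a point): Middle of the fixed bed, on the upper face of its roll plate, 15 mm above the bench; z up; bed 150 (x) x 230 (y) mm. The pipe lies along x and is rolled towards +y. The plate ends at y = +48 mm in a rounded ridge along x, 2 mm high; beyond it lies the seat, a floor 5 mm below the plate. So the pipe's top rises 2 mm, then falls 7 mm: follow it by the force. Another ridge at y = -105 mm.
- seat (a point): Where the pipe's centre is when fully home: past the ridge, down on the seat floor and against the stop. At y = +70 mm on the bed, 20 mm above the roll plate's face; axes as for the bed. In its seat the pipe has about 2 mm of play between ridge and stop.
- stop: The fixed blue stop bar across the bed, 140 x 18 mm, 30 mm high above the seat floor; origin at the lower edge of the middle of the face that the pipe meets (y = +95 mm on the bed). It is lower than the top of the seated pipe, so the pad passes over it.
- puck_a_center (a point): Centre of a black mounted specimen, a disc 32 mm in diameter and 20 mm high, in the grey tray on the other side of the bed; bystander.
- puck_b_center (a point): Centre of a black mounted specimen, a disc 32 mm in diameter and 20 mm high, in the grey tray on the other side of the bed; bystander.
- puck_c_center (a point): Centre of a black mounted specimen, a disc 32 mm in diameter and 20 mm high, on the bench between robot and bed; bystander.
- puck_d_center (a point): Centre of a black mounted specimen, a disc 32 mm in diameter and 20 mm high, on the bench between robot and bed; bystander.
- bottle: White plastic bottle, 64 mm diameter, 160 mm high, bystander; origin under its centre.
- jar: Amber jar, 60 mm diameter, 70 mm high, bystander; origin under its centre.
- brush: Small brush with a wooden handle lying on the bench, bystander; origin under its middle.
- mat_mid (a point): Middle of the upper face of the fixed blue mat where the pad starts and ends, 110 (x) x 170 (y) x 5 mm thick; z up. It is left or right of the bed.
Things that resemble listed ones, but are neither listed nor needed, are in the scene too. Leave any green look-alike of the pad alone.

How it is judged:
On the way, in this order (a step that is already met when the one before it is completed fails the run):
1. the pad presses on the pipe from above with more than 2 N (contact force between pad and bar above 2 N and z of pad_grip in the frame of bed_top above 0.078 m), for 0.1 s.
2. under the pad (still pressing on it), the pipe lies in its seat and bears against the stop with more than 2 N (contact force between pad and bar above 1 N and contact force between bar and stop above 2 N and y of bar_center in the frame of seat between -0.004 and 0.003 m and z of bar_center in the frame of seat between -0.003 and 0.002 m and x of bar_center in the frame of seat between -0.025 and 0.025 m and angle between the x axis of bar_center and the x axis of seat, either way round below 0.06 rad), for 0.1 s.
At the end, for the whole second after the job is handed in: The pipe rests in its seat: centre at most 4 mm short of or 3 mm past the seat point, under 25 mm off along it, under 2 mm high, parallel to the stop within 0.06 rad. The pad is released, at rest, upright within 0.06 rad, sole on the mat, its middle within 30 mm of the mat's middle (y of bar_center in the frame of seat between -0.004 and 0.003 m and z of bar_center in the frame of seat between -0.003 and 0.002 m and x of bar_center in the frame of seat between -0.025 and 0.025 m and angle between the x axis of bar_center and the x axis of seat, either way round below 0.06 rad and linear speed of each of bar, pad below 0.02 m/s and horizontal distance between pad and mat_mid below 0.03 m and z of pad in the frame of mat_mid below 0.004 m and angle between pad's own z axis and vertical below 0.06 rad and contact force between the fingers and pad below 0.2 N); the robot touches nothing.
It fails at once if the pad and the pipe press on each other with more than 20 N (contact force between pad and bar above 20 N).
It fails at once if the pad shoves the pipe with its edge instead of its sole on top (contact force between pad and bar above 1 N and z of pad_grip in the frame of bed_top below 0.068 m).
It fails at once if the gripper or arm touches the pipe (contact force between any of the fingers, the arm and bar above 0.5 N).
It fails at once if another thing on the bench is moved by more than 20 mm (distance of any of puck_a_center, puck_b_center, puck_c_center, puck_d_center, bottle, jar, brush from where it was at the start of the episode above 0.02 m).
It also fails if it takes over 72 s, if anything falls off the work surface, if the arm or the gripper's body presses on something with over 40 N, if the wrist force passes 120 N, or if a joint passes its speed limit or range.

## Robot

A 7-joint arm with a two-finger parallel gripper is mounted at the origin on the work surface. World frame = base frame: x ahead of the robot, y to its left, z up, the work surface at z = 0. Lengths are in m, angles in rad, forces in N, time in s.
With the tool pointing down it reaches from about 0.35 to 0.775 m from the base axis. Payload 3.1 kg.
Tool frame: the origin (TCP) lies between the finger pads; the fingertips stand 25 mm ahead of it and the grasp point (between the pads) lies 6 mm ahead of it; z points along the fingers, y is the direction in which the jaws open and shut (so a half turn about z gives the same grasp; the last joint's range is limited). The gripper opens to 85 mm and grips with 20 to 120 N. Pads are 22 mm wide; open, the fingers measure 114 mm over their backs; the gripper's body (76 mm by 85 mm) begins 54 mm behind the grasp point. The pads swing forward as they close: fully open they stand 13 mm farther back than shut.
Start: joints at [-1.165, 0.311, 0.014, 1.512, -0.004, 1.319, -0.027], TCP at [0.238, 0.496, 0.256] pointing down, gripper open.
Joint ranges: [-2.7, 2.7], [-0.3, 1.91], [-1.27, 1.3], [0.12, 2.57], [-1.44, 4.58], [0.2, 2.03], [-3.05, 3.05]. Speed limits (rad/s): [2.79, 2.79, 3.14, 3.14, 3.14, 3.14, 3.14].

## Interface

Orientations are given as a rotation vector (axis times angle).
In Python, from rig import * gives the robot as it stands.
- The arm moves only by the tool servo_tool, never from a script. Its argument "plan" is a list of rows, each a list of 7 numbers: the shift along the tool's x, y, z normalised to -1 to 1, where 1 is 100 mm, then the turn, a rotation vector about the tool's x, y, z normalised to -1 to 1, where 1 is 90 degrees, then the closure, from 0 (fully open) to 1 (shut). In form: [[tx, ty, tz, wx, wy, wz, fingers], ...]. A call has 1 to 20 rows; each row is the pose to reach, as a shift and turn from the pose commanded when the call began, along the tool's axes at that moment; what a row does not reach only later rows make up. A row lasts 1/8 s, in which the tool goes at most 62.5 mm and 10.7 degrees, less where a joint would pass 70% of its speed; a pose out of reach is approached as far as the arm can. A call with a number of a shift or a turn outside -1 to 1 is refused whole. A call with a gripper value outside its range is refused whole. The fingers move at their own pace and stop on an object; the grip force is fixed at half the most. Time passes only in rows, so rows that repeat a pose let the fingers close. It gives the time, the measured TCP pose, the force and the opening at its end, in the units of the state.
- get_state(): the state, without advancing time (a new reading comes with each control period).
- snapshot(name): name is "side" or "top"; returns a dict with "color" (420x560x3 uint8, red, green, blue), "depth" (420x560 float32, m along the optical axis (not along the pixel's ray), 0 where there is no reading), "camera_matrix" (3x3 intrinsics, pixels), "rvec" (rotation vector, rad) and "tvec" (3), from world to camera coordinates, as OpenCV has them. Camera axes: x right, y down, z forward; pixel columns grow to the right and rows downward; lengths in m; the calibration is good to about 2 mm. A picture is of the moment at which its call begins.
- finish_job(): hands the job in, once; it reports no verdict.
The state is a dict: "time": time; "joint_pos": joint angles; "qvel": joint speeds; "tau": joint torques, N m; "tcp_pos": TCP position; "ee_rot": TCP orientation; "contact_force": force on the tool from outside, world axes, zero at the start; "ft_torque": the same for the moment, N m; "gripper_width": finger opening in m.
Only numpy, scipy, OpenCV 4.12 (cv2) and the standard library are available. Lean on these libraries where they do the work, as an engineer would, in place of code of your own. Each camera call takes 0.05 s, during which the arm holds its last target. There are 200 camera calls.

## Working session

There is one attempt and no reset: what is moved stays moved. The work goes in short steps, Python scripts to look and compute and a tool call to move; the robot and the scene stay as the last step left them, time stands still between calls to the robot, and variables do not carry over. Pictures are saved under pics/ and viewed, about 8 in all and at most 12, crops included, and the job is handed in when it is done.

Besides the shell and the picture viewer there is one more tool, called in YAML: its name, and indented under it one key for each argument. servo_tool: Moves the arm, as the interface text tells. Scaled input: -1 to 1 covers 100 mm each way for a shift and 90 degrees each way for a turn. Its arguments: {"type":"object","properties":{"plan":{"type":"array","items":{"type":"array","items":{"type":"number"}}}},"required":["plan"]}

```bash
mkdir -p pics
cat > h.py <<'E'
from rig import *
import numpy as np, cv2
def snap(n):
    s=snapshot(n); np.savez(f'/tmp/{n}.npz',**s); return s
def load(n): return dict(np.load(f'/tmp/{n}.npz'))
def px(s,u,v,z=None):
    K=s['camera_matrix'];R,_=cv2.Rodrigues(s['rvec']);t=np.ravel(s['tvec'])
    r=np.linalg.inv(K)@[u,v,1]
    if z is None:
        d=s['depth'][int(v),int(u)]; return R.T@(r*d-t)
    o=-R.T@t; w=R.T@r; return o+w*(z-o[2])/w[2]
def cloud(s):
    K=s['camera_matrix'];R,_=cv2.Rodrigues(s['rvec']);t=np.ravel(s['tvec'])
    v,u=np.mgrid[:420,:560]; d=s['depth']
    P=np.stack([u,v,np.ones_like(u)],-1)@np.linalg.inv(K).T*d[...,None]
    return (P-t)@R
def save(img,name): cv2.imwrite('pics/'+name,img[...,::-1])
E
python3 - <<'E'
from h import *
a=snap('top');b=snap('side')
save(a['color'],'top0.png');save(b['color'],'side0.png')
print(get_state())
E
```

```text
{'time': 0.1, 'joint_pos': array([-1.16470639,  0.31168672,  0.01402609,  1.51294215, -0.00440807,
        1.31919039, -0.02720473]), 'qvel': array([-0.00049957, -0.00091405, -0.00309082, -0.00251582, -0.000365  ,
        0.00063438,  0.00045445]), 'tau': array([ 9.13271324e-04, -3.80850756e+01,  1.46808196e-01, -2.31239909e+01,
        1.23836604e-02,  8.13314226e-03, -2.56143778e-05]), 'tcp_pos': array([0.23786821, 0.49521791, 0.25528885]), 'ee_rot': array([-0.69737834, -3.06280467,  0.0033923 ]), 'contact_force': array([ 0.12722295,  0.01356467, -0.2450781 ]), 'ft_torque': array([-0.03073956, -0.02259229, -0.00721127]), 'gripper_width': 0.08500626994677098}
```

View pics/top0.png

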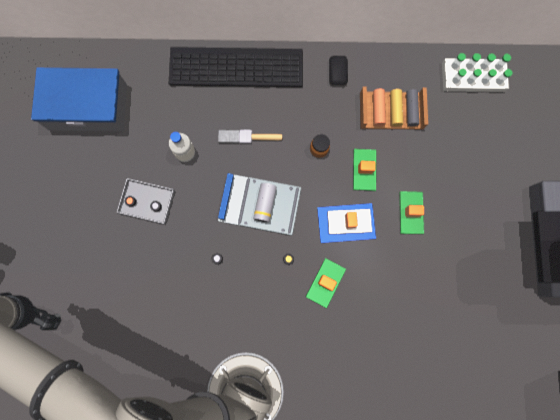

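View pics/side0.png

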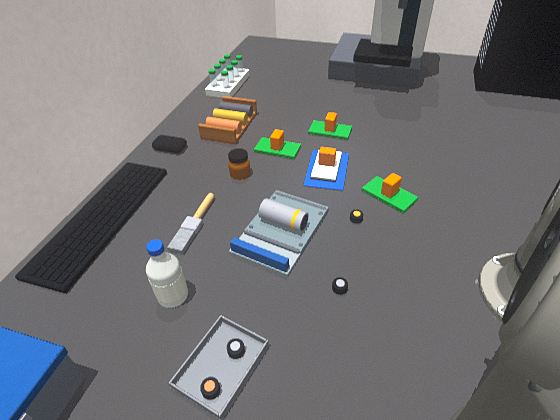

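The top view shows the white pad on the blue mat at (350,221). The green look-alikes are at (365,168), (413,211) and (327,283). The pipe is at (265,202), the bed's stop at (226,197) on its left, and pucks are at (217,259) and (289,259). I choose the white pad on the blue mat and check it in a crop.

Run:
```python
from h import *
a=load('top')
c=a['color'][165:255,210:390]; save(cv2.resize(c,None,fx=4.4,fy=4.4,interpolation=cv2.INTER_CUBIC),'crop0.png')
P=cloud(a)
hsv=cv2.cvtColor(a['color'],cv2.COLOR_RGB2HSV); C=a['color'].astype(int)
def rep(n,m,box,zr,full=None):
    u0,u1,v0,v1=box; k=np.zeros((420,560),bool);k[v0:v1,u0:u1]=1
    k&=m&(P[...,2]>zr[0])&(P[...,2]<zr[1])
    p=P[k]; r=cv2.minAreaRect((p[:,:2]*1000).astype(np.float32))
    print(n,k.sum(),'med z',np.median(p[:,2]).round(4),'rect c,size,ang',np.round(r[0],1),np.round(r[1],1),round(r[2],1),'mean',p.mean(0).round(4))
w=(hsv[...,1]<60)&(hsv[...,2]>150)
box=(312,382,198,246)
rep('plate',w,box,(0.008,.03))
blue=(hsv[...,0]>100)&(hsv[...,0]<125)&(hsv[...,1]>120)
rep('mat',blue|w,box,(-.004,.03))
org=(hsv[...,0]<18)&(hsv[...,1]>150)
rep('grip',org,box,(.05,.075))
rep('gripall',org,box,(.0,.075))
bb=(212,304,168,240)
rep('stop',blue,bb,(.03,.06))
allm=np.ones_like(w)
rep('bed',allm,bb,(.006,.1))
rep('plate15',allm,bb,(.011,.02))
rep('pipe',allm,(240,300,168,240),(.05,.08))
rep('pipetop',allm,(240,300,168,240),(.060,.08))
```

```text
plate 781 med z 0.017 rect c,size,ang [ 501.6 -308.9] [ 73.1 131.4] 3.6 mean [ 0.4987 -0.3064  0.0169]
mat 1723 med z 0.009 rect c,size,ang [ 498.2 -300.8] [111.3 171.4] 5.0 mean [ 0.4955 -0.2973  0.0102]
grip 22 med z 0.0618 rect c,size,ang [ 492.7 -299.4] [42.1 21.1] 38.5 mean [ 0.4906 -0.3016  0.0621]
gripall 22 med z 0.0618 rect c,size,ang [ 492.7 -299.4] [42.1 21.1] 38.5 mean [ 0.4906 -0.3016  0.0621]
stop 285 med z 0.0395 rect c,size,ang [568.8  68.6] [ 19.  140.3] 80.0 mean [0.5688 0.0682 0.0394]
bed 3669 med z 0.0157 rect c,size,ang [553.2 -27.2] [221.6 279.3] 1.6 mean [ 0.5476 -0.0341  0.0235]
plate15 1949 med z 0.0149 rect c,size,ang [531.6 -32.6] [226.  187.9] 80.2 mean [ 0.5435 -0.0532  0.015 ]
pipe 552 med z 0.0612 rect c,size,ang [548.9 -50.6] [ 47.8 111.5] 79.9 mean [ 0.548  -0.0503  0.0608]
pipetop 318 med z 0.0637 rect c,size,ang [548.4 -50.3] [ 38.2 109.2] 78.0 mean [ 0.5492 -0.0499  0.064 ]
```

View pics/crop0.png

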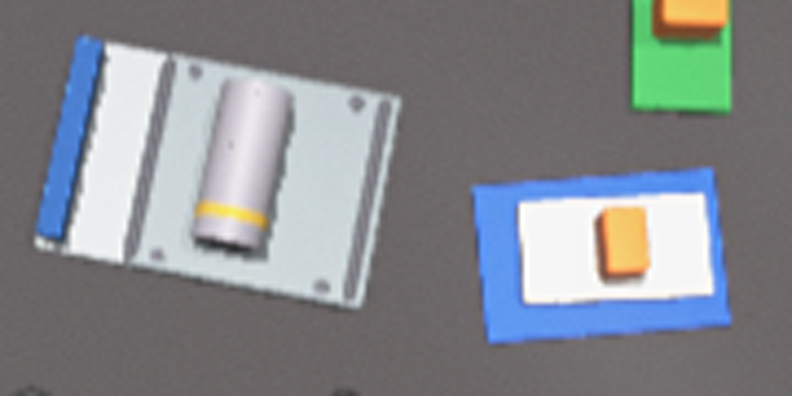

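The crop confirms the white pad with its orange grip on the blue mat, yaw about +3.4°. The bed has yaw about -10° with the stop towards +y, and the pipe sits near bed y = -17 mm. Heights and sizes match the description, so I'm moving.

servo_tool:
  plan:
    - [-0.47,-0.38,0,0,0,-0.11,0]
    - [-0.93,-0.77,0,0,0,-0.22,0]
    - [-0.93,-0.77,0,0,0,-0.323,0]

```text
time: 0.48
tcp_pos: [0.292, 0.3805, 0.2558]
ee_rot: [-0.087, 3.139, -0.006]
contact_force: [-0.6, 1.2, -0.1]
gripper_width: 0.0852
```

servo_tool:
  plan:
    - [-0.3,-0.5,0,0,0,0,0]
    - [-0.6,-0.9,0,0,0,0,0]

```text
time: 0.72
tcp_pos: [0.3543, 0.2981, 0.2559]
ee_rot: [0.095, -3.14, 0.001]
contact_force: [1.0, 0.6, -0.5]
gripper_width: 0.0856
```

servo_tool:
  plan:
    - [-0.3,-0.5,0,0,0,0,0]
    - [-0.6,-0.9,0,0,0,0,0]

```text
time: 0.98
tcp_pos: [0.4198, 0.2113, 0.2561]
ee_rot: [0.092, -3.14, 0.001]
contact_force: [-0.0, 0.5, -0.6]
gripper_width: 0.0854
```

servo_tool:
  plan:
    - [-0.05,-0.5,0,0,0,0,0]
    - [-0.1,-1,0,0,0,0,0]

```text
time: 1.23
tcp_pos: [0.4351, 0.1126, 0.2558]
ee_rot: [0.093, -3.139, 0.001]
contact_force: [0.1, 0.4, -0.0]
gripper_width: 0.0852
```

servo_tool:
  plan:
    - [-0.05,-0.5,0,0,0,0,0]
    - [-0.1,-1,0,0,0,0,0]

```text
time: 1.48
tcp_pos: [0.4508, 0.0136, 0.256]
ee_rot: [0.094, -3.14, -0.0]
contact_force: [1.0, 0.9, -0.2]
gripper_width: 0.0852
```

servo_tool:
  plan:
    - [-0.05,-0.5,0,0,0,0,0]
    - [-0.1,-1,0,0,0,0,0]

```text
time: 1.72
tcp_pos: [0.4667, -0.0855, 0.256]
ee_rot: [0.094, -3.14, -0.001]
contact_force: [-0.0, 0.6, 0.4]
gripper_width: 0.0853
```

servo_tool:
  plan:
    - [-0.05,-0.5,0,0,0,0,0]
    - [-0.1,-1,0,0,0,0,0]

```text
time: 1.98
tcp_pos: [0.4828, -0.1845, 0.2559]
ee_rot: [0.094, -3.14, -0.001]
contact_force: [1.0, 0.2, -0.1]
gripper_width: 0.0854
```

servo_tool:
  plan:
    - [-0.05,-0.5,0,0,0,0,0]
    - [-0.1,-1,0,0,0,0,0]
    - [-0.1,-1,0,0,0,0,0]

```text
time: 2.35
tcp_pos: [0.4968, -0.288, 0.2554]
ee_rot: [0.08, -3.138, 0.006]
contact_force: [0.2, 0.4, -0.1]
gripper_width: 0.0853
```

servo_tool:
  plan:
    - [-0.04,-0.21,0.5,0,0,0,0]
    - [-0.04,-0.21,1,0,0,0,0]
    - [-0.04,-0.21,1,0,0,0,0]

```text
time: 2.72
tcp_pos: [0.5014, -0.2996, 0.1518]
ee_rot: [0.095, -3.131, -0.011]
contact_force: [0.7, 0.6, 0.6]
gripper_width: 0.0854
```

Run:
```python
from h import *
a=load('top'); print(px(a,210+624/4.4,165+238/4.4,.063))
b0=load('side');P=cloud(b0);hsv=cv2.cvtColor(b0['color'],cv2.COLOR_RGB2HSV)
k=(hsv[...,0]<18)&(hsv[...,1]>150);k[:140]=0;k[175:]=0;k[:,:310]=0;k[:,345:]=0
p=P[k];print(len(p),p.min(0),p.max(0)); t=p[p[:,2]>.06]; print(len(t),t.mean(0))
s=snap('side'); c=s['color'][60:220,240:440]; save(cv2.resize(c,None,fx=4,fy=3.75),'s1.png'); print(get_state()['tcp_pos'])
```

```text
[ 0.50029041 -0.30803974  0.063     ]
210 [ 0.33596468 -0.32493642  0.0191459 ] [0.5210801  0.5871631  0.69695251]
24 [ 0.48890273 -0.27293883  0.08856752]
[ 0.50342807 -0.30115075  0.15497882]
```

View pics/s1.png

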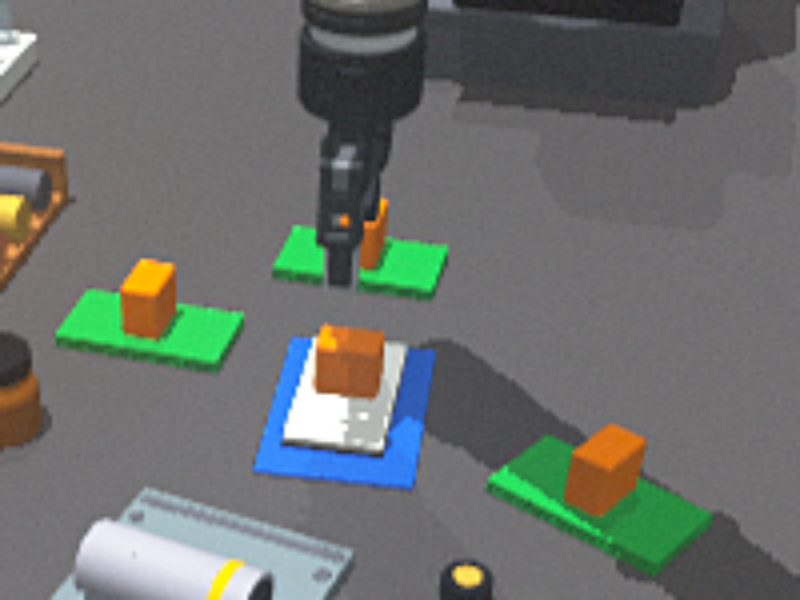

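The gripper (340,230) is above and slightly behind the white pad's grip (350,360), and both measurements of the grip agree within 1–2 mm. Descending.

servo_tool:
  plan:
    - [0.03,-0.07,0.3,0,0,0,0]
    - [0.03,-0.07,0.6,0,0,0,0]
    - [0.03,-0.07,0.9,0,0,0,0]
    - [0.03,-0.07,1,0,0,0,0]
    - [0.03,-0.07,1,0,0,0,0]
    - [0.03,-0.07,1,0,0,0,0]

```text
time: 3.52
tcp_pos: [0.503, -0.3112, 0.0584]
ee_rot: [-0.094, 3.137, -0.003]
contact_force: [0.6, 0.2, 1.0]
gripper_width: 0.0856
```

servo_tool:
  plan:
    - [0.02,0.02,0.06,0,0,0,0]
    - [0.02,0.02,0.06,0,0,0,0]
    - [0.02,0.02,0.06,0,0,0,0]
    - [0.02,0.02,0.06,0,0,0,0]

```text
time: 4.03
tcp_pos: [0.4995, -0.3086, 0.0504]
ee_rot: [-0.094, 3.14, -0.0]
contact_force: [0.2, -0.8, 0.5]
gripper_width: 0.0852
```

```bash
python3 -c "
from h import *
s=get_state();print(s['tcp_pos'],s['contact_force'],s['ft_torque'])"
```

```text
[ 0.49950533 -0.30859195  0.05040389] [ 0.18650522 -0.79615462  0.52013697] [0.0051041  0.00310473 0.01640308]
```

Aligned. Closing the gripper, then lifting.

servo_tool:
  plan:
    - [0,0,0,0,0,0,0.5]
    - [0,0,0,0,0,0,1]
    - [0,0,0,0,0,0,1]
    - [0,0,0,0,0,0,1]
    - [0,0,0,0,0,0,1]
    - [0,0,0,0,0,0,1]
    - [0,0,0,0,0,0,1]
    - [0,0,0,0,0,0,1]
    - [0,0,0,0,0,0,1]
    - [0,0,0,0,0,0,1]

```text
time: 5.28
tcp_pos: [0.4996, -0.3086, 0.0504]
ee_rot: [-0.094, 3.14, -0.0]
contact_force: [1.3, 0.8, 1.5]
gripper_width: 0.0294
```

servo_tool:
  plan:
    - [0,0,-0.2,0,0,0,1]
    - [0,0,-0.4,0,0,0,1]
    - [0,0,-0.7,0,0,0,1]
    - [0,0,-1,0,0,0,1]
    - [0,0,-1,0,0,0,1]
    - [0,0,-1,0,0,0,1]

```text
time: 6.02
tcp_pos: [0.4983, -0.3077, 0.1484]
ee_rot: [0.094, -3.137, -0.003]
contact_force: [-0.3, 1.2, -2.6]
gripper_width: 0.0292
```

Run:
```python
from h import *
s=get_state();print(s['tcp_pos'],s['contact_force'],s['ft_torque'],s['gripper_width'])
s=snap('side'); c=s['color'][60:220,240:440]; save(cv2.resize(c,None,fx=4,fy=3.75),'s2.png')
```

```text
[ 0.49831433 -0.3076862   0.14841823] [-0.26542999  1.19907831 -2.62424196] [0.04957143 0.01364613 0.00217887] 0.029200415445464204
```

View pics/s2.png

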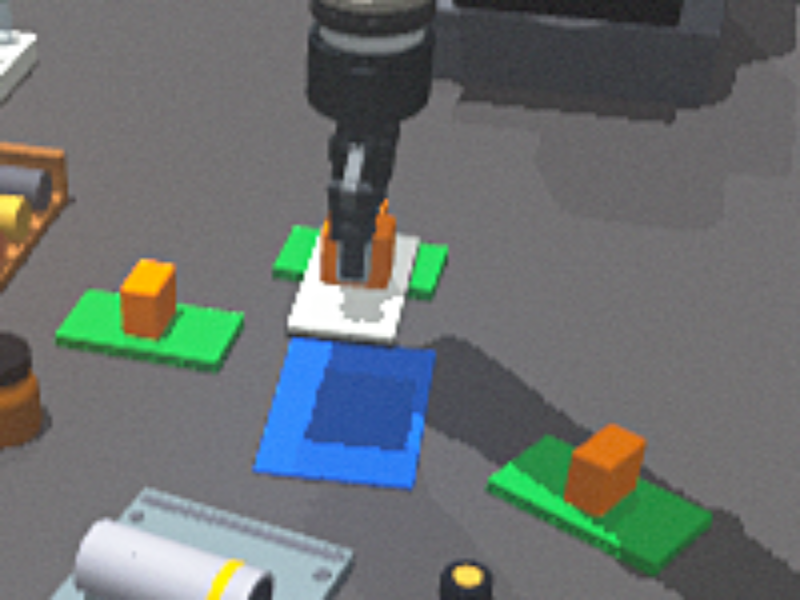

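The pad is held level, lifted clear of the mat, and the width is 29 mm. Next I carry it over the pipe and turn it to the bed's heading.

servo_tool:
  plan:
    - [-0.13,0.3,0,0,0,0,1]
    - [-0.27,0.65,0,0,0,0,1]
    - [-0.27,1,0,0,0,0,1]

```text
time: 6.45
tcp_pos: [0.5204, -0.2049, 0.1482]
ee_rot: [0.096, -3.138, -0.002]
contact_force: [-0.1, 0.4, -2.0]
gripper_width: 0.0295
```

servo_tool:
  plan:
    - [-0.13,0.3,0,0,0,0.05,1]
    - [-0.27,0.65,0,0,0,0.1,1]
    - [-0.27,1,0,0,0,0.149,1]
    - [-0.27,1,0,0,0,0.149,1]
    - [-0.27,1,0,0,0,0.149,1]
    - [-0.27,1,0,0,0,0.149,1]

```text
time: 7.2
tcp_pos: [0.5408, -0.1074, 0.1498]
ee_rot: [-0.277, -3.128, 0.002]
contact_force: [0.1, -0.4, -1.6]
gripper_width: 0.0295
```

```bash
cat > st.py <<'E'
from h import *
from scipy.spatial.transform import Rotation as Rn
s=get_state();p=s['tcp_pos'];R=Rn.from_rotvec(s['ee_rot']).as_matrix()
bx=np.array([np.cos(np.radians(10)),-np.sin(np.radians(10))]);by=np.array([-bx[1],bx[0]])
d=p[:2]-[.5507,-.0338]
print('t',s['time'],'tcp',p.round(4),'F',s['contact_force'].round(2),'bedxy',(d@bx).round(4),(d@by).round(4),'ty head',np.degrees(np.arctan2(R[1,1],R[0,1])).round(2),'tz',R[:,2].round(4))
E
python3 st.py
```

```text
t 7.2 tcp [ 0.5408 -0.1074  0.1498] F [ 0.06 -0.39 -1.61] bedxy 0.003 -0.0742 ty head 79.87 tz [-0.001 -0.001 -1.   ]
```

servo_tool:
  plan:
    - [0,0.12,0.1,0,0,0,1]
    - [0.02,0.12,0.2,0,0,0,1]
    - [0.02,0.12,0.3,0,0,0,1]
    - [0.02,0.12,0.34,0,0,0,1]
    - [0.02,0.12,0.34,0,0,0,1]
    - [0.02,0.12,0.34,0,0,0,1]

```text
time: 7.95
tcp_pos: [0.5419, -0.0938, 0.1167]
ee_rot: [0.274, 3.129, -0.0]
contact_force: [-0.4, -0.6, -1.9]
gripper_width: 0.0296
```

servo_tool:
  plan:
    - [0,0,0.01,0,0,0,1]
    - [0,0,0.02,0,0,0,1]
    - [0,0,0.03,0,0,0,1]
    - [0,0,0.03,0,0,0,1]

```text
time: 8.45
tcp_pos: [0.5414, -0.0935, 0.1132]
ee_rot: [-0.274, -3.129, -0.0]
contact_force: [1.1, -0.3, -2.5]
gripper_width: 0.0295
```

```bash
python3 st.py
```

```text
t 8.45 tcp [ 0.5414 -0.0935  0.1132] F [ 1.09 -0.32 -2.52] bedxy 0.0012 -0.0604 ty head 80.01 tz [-3.e-04  0.e+00 -1.e+00]
```

servo_tool:
  plan:
    - [0,0,0.01,0,0,0,1]
    - [0,0,0.02,0,0,0,1]
    - [0,0,0.02,0,0,0,1]

```text
time: 8.82
tcp_pos: [0.5414, -0.0935, 0.1112]
ee_rot: [-0.274, -3.129, 0.0]
contact_force: [-0.2, -1.1, -2.3]
gripper_width: 0.0294
```

servo_tool:
  plan:
    - [0,0,0.005,0,0,0,1]
    - [0,0,0.01,0,0,0,1]
    - [0,0,0.01,0,0,0,1]

```text
time: 9.2
tcp_pos: [0.5416, -0.0935, 0.1104]
ee_rot: [0.274, 3.129, 0.0]
contact_force: [0.8, -0.4, -1.1]
gripper_width: 0.0296
```

servo_tool:
  plan:
    - [0,0,0.005,0,0,0,1]
    - [0,0,0.005,0,0,0,1]
    - [0,0,0.005,0,0,0,1]

```text
time: 9.57
tcp_pos: [0.5416, -0.0935, 0.1103]
ee_rot: [0.274, 3.129, 0.001]
contact_force: [-2.2, 0.3, 4.5]
gripper_width: 0.0292
```

servo_tool:
  plan:
    - [0,0,0.005,0,0,0,1]
    - [0,0,0.005,0,0,0,1]
    - [0,0,0.005,0,0,0,1]

```text
time: 9.95
tcp_pos: [0.5416, -0.0935, 0.1102]
ee_rot: [0.274, 3.129, 0.001]
contact_force: [-2.8, 0.4, 7.5]
gripper_width: 0.0298
```

Pressing at about 9.6 N, against a held weight of about -2.1 N. Rolling now.

servo_tool:
  plan:
    - [0,0.01,0,0,0,0,1]
    - [0,0.03,0,0,0,0,1]
    - [0,0.06,0,0,0,0,1]
    - [0,0.09,0,0,0,0,1]
    - [0,0.12,0,0,0,0,1]
    - [0,0.15,0,0,0,0,1]
    - [0,0.15,0,0,0,0,1]

```text
time: 10.82
tcp_pos: [0.5445, -0.0782, 0.1103]
ee_rot: [0.273, 3.129, 0.002]
contact_force: [-2.6, -0.3, 6.4]
gripper_width: 0.0293
```

```bash
python3 st.py
```

```text
t 10.825 tcp [ 0.5445 -0.0782  0.1103] F [-2.63 -0.3   6.35] bedxy 0.0016 -0.0448 ty head 80.03 tz [ 0.0011  0.001  -1.    ]
```

servo_tool:
  plan:
    - [0,0.03,0,0,0,0,1]
    - [0,0.07,0,0,0,0,1]
    - [0,0.11,0,0,0,0,1]
    - [0,0.15,0,0,0,0,1]
    - [0,0.19,0,0,0,0,1]
    - [0,0.22,0,0,0,0,1]
    - [0,0.25,0,0,0,0,1]

```text
time: 11.7
tcp_pos: [0.5491, -0.0541, 0.1103]
ee_rot: [0.273, 3.128, 0.0]
contact_force: [-1.8, 1.0, 6.2]
gripper_width: 0.0292
```

servo_tool:
  plan:
    - [0,0.03,0,0,0,0,1]
    - [0,0.07,0,0,0,0,1]
    - [0,0.11,0,0,0,0,1]
    - [0,0.15,0,0,0,0,1]
    - [0,0.19,0,0,0,0,1]
    - [0,0.22,0,0,0,0,1]
    - [0,0.25,0,0,0,0,1]
    - [0,0.25,0,0,0,0,1]

```text
time: 12.7
tcp_pos: [0.5539, -0.0291, 0.1103]
ee_rot: [0.273, 3.127, 0.001]
contact_force: [-0.4, -0.7, 6.1]
gripper_width: 0.0293
```

```bash
cat >> st.py <<'E'
def pipe(lo=.03,hi=.075):
    a=snap('top');P=cloud(a);C=a['color'].astype(int)
    Q=P-[.5507,-.0338,.015]; X=Q[...,:2]@bx;Y=Q[...,:2]@by
    hsv=cv2.cvtColor(a['color'],cv2.COLOR_RGB2HSV)
    yb=(hsv[...,0]>18)&(hsv[...,0]<32)&(hsv[...,1]>120)&(abs(X)<.08)&(abs(Y)<.12)
    print('yellow',yb.sum(),X[yb].mean().round(4),Y[yb].mean().round(4),Q[...,2][yb].mean().round(4),'Yrange',Y[yb].min().round(4),Y[yb].max().round(4))
    return a
import sys
if len(sys.argv)>1:
    a=pipe(); save(cv2.resize(a['color'][150:250,190:350],None,fx=5,fy=5),sys.argv[1])
E
python3 st.py s3.png
```

```text
t 12.7 tcp [ 0.5539 -0.0291  0.1103] F [-0.37 -0.71  6.09] bedxy 0.0023 0.0052 ty head 80.03 tz [ 2.5e-03  4.0e-04 -1.0e+00]
yellow 3 -0.0326 -0.0051 0.0362 Yrange -0.0062 -0.0035
```

View pics/s3.png

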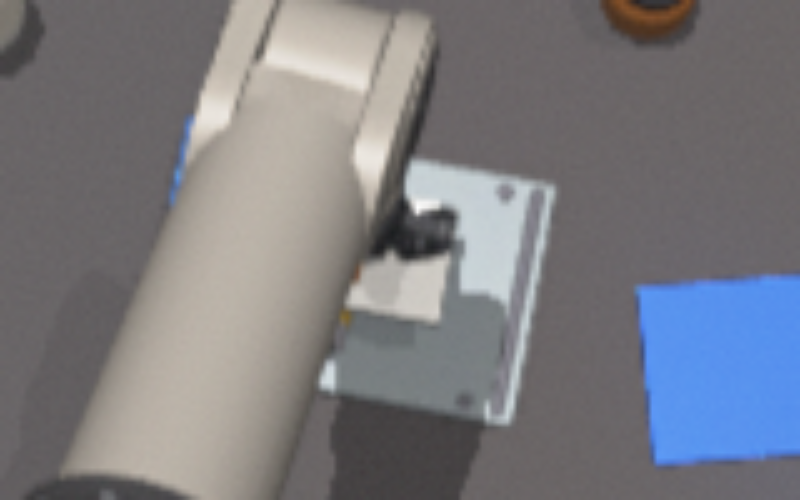

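The arm hides most of the bed in the top view, but the sliver of yellow band at (345,318) agrees with the pipe at bed y of about +16 mm. Continuing to the ridge.

servo_tool:
  plan:
    - [0,0.04,0,0,0,0,1]
    - [0,0.08,0,0,0,0,1]
    - [0,0.12,0,0,0,0,1]
    - [0,0.16,0,0,0,0,1]
    - [0,0.2,0,0,0,0,1]
    - [0,0.24,0,0,0,0,1]
    - [0,0.28,0,0,0,0,1]
    - [0,0.32,0,0,0,0,1]
    - [0,0.36,0,0,0,0,1]
    - [0,0.36,0,0,0,0,1]

```text
time: 14.0
tcp_pos: [0.5606, 0.0064, 0.1103]
ee_rot: [0.272, 3.126, 0.001]
contact_force: [1.1, -0.6, 5.6]
gripper_width: 0.0293
```

```bash
python3 st.py
python3 - <<'E'
from h import *
s=snap('side'); c=s['color'][100:300,190:400]; save(cv2.resize(c,None,fx=3.8,fy=3),'s4.png')
E
```

```text
t 14.0 tcp [0.5606 0.0064 0.1103] F [ 1.07 -0.64  5.63] bedxy 0.0028 0.0413 ty head 80.05 tz [ 3.6e-03  1.0e-04 -1.0e+00]
```

View pics/s4.png

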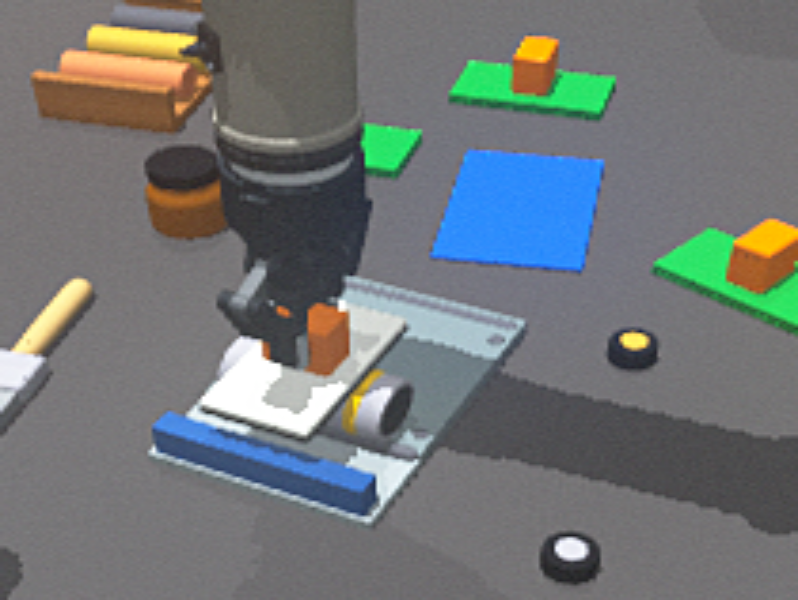

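The side view shows the pipe under the sole just short of the ridge (pipe end at (390,410), ridge at (400,445)). Crossing it in small steps.

servo_tool:
  plan:
    - [0,0.03,0,0,0,0,1]
    - [0,0.06,0,0,0,0,1]
    - [0,0.06,0,0,0,0,1]

```text
time: 14.42
tcp_pos: [0.5616, 0.0115, 0.1104]
ee_rot: [0.273, 3.126, -0.001]
contact_force: [0.3, -0.8, 5.3]
gripper_width: 0.0289
```

servo_tool:
  plan:
    - [0,0.02,0,0,0,0,1]
    - [0,0.04,0,0,0,0,1]
    - [0,0.04,0,0,0,0,1]

```text
time: 14.8
tcp_pos: [0.5623, 0.0142, 0.1107]
ee_rot: [0.274, 3.126, -0.003]
contact_force: [-0.6, -2.0, 6.9]
gripper_width: 0.0295
```

servo_tool:
  plan:
    - [0,0.02,-0.002,0,0,0,1]
    - [0,0.04,-0.005,0,0,0,1]
    - [0,0.04,-0.005,0,0,0,1]

```text
time: 15.18
tcp_pos: [0.563, 0.0184, 0.1113]
ee_rot: [0.274, 3.126, -0.002]
contact_force: [-0.6, -1.3, 7.2]
gripper_width: 0.0297
```

servo_tool:
  plan:
    - [0,0.02,-0.002,0,0,0,1]
    - [0,0.04,-0.005,0,0,0,1]
    - [0,0.04,-0.005,0,0,0,1]

```text
time: 15.55
tcp_pos: [0.5638, 0.0228, 0.1118]
ee_rot: [0.274, 3.126, -0.002]
contact_force: [0.5, -1.0, 8.3]
gripper_width: 0.0296
```

servo_tool:
  plan:
    - [0,0.02,-0.002,0,0,0,1]
    - [0,0.04,-0.004,0,0,0,1]
    - [0,0.04,-0.004,0,0,0,1]

```text
time: 15.92
tcp_pos: [0.5646, 0.0271, 0.1121]
ee_rot: [0.273, 3.126, -0.001]
contact_force: [-0.1, -0.7, 7.1]
gripper_width: 0.0296
```

servo_tool:
  plan:
    - [0,0.02,0,0,0,0,1]
    - [0,0.04,0,0,0,0,1]
    - [0,0.04,0,0,0,0,1]

```text
time: 16.3
tcp_pos: [0.5654, 0.0314, 0.1123]
ee_rot: [0.273, 3.125, 0.0]
contact_force: [-1.0, -0.2, 7.4]
gripper_width: 0.0291
```

servo_tool:
  plan:
    - [0,0.02,0,0,0,0,1]
    - [0,0.04,0.001,0,0,0,1]
    - [0,0.04,0.001,0,0,0,1]

```text
time: 16.68
tcp_pos: [0.5662, 0.0358, 0.1123]
ee_rot: [0.272, 3.125, 0.001]
contact_force: [-0.8, 0.2, 7.8]
gripper_width: 0.0293
```

servo_tool:
  plan:
    - [0,0.02,0.001,0,0,0,1]
    - [0,0.04,0.003,0,0,0,1]
    - [0,0.04,0.003,0,0,0,1]

```text
time: 17.05
tcp_pos: [0.567, 0.0402, 0.1121]
ee_rot: [0.272, 3.125, 0.002]
contact_force: [-0.2, -0.5, 8.1]
gripper_width: 0.0296
```

servo_tool:
  plan:
    - [0,0.02,0.001,0,0,0,1]
    - [0,0.04,0.003,0,0,0,1]
    - [0,0.04,0.003,0,0,0,1]

```text
time: 17.42
tcp_pos: [0.5678, 0.0446, 0.1119]
ee_rot: [0.271, 3.125, 0.003]
contact_force: [-0.2, 1.1, 8.4]
gripper_width: 0.0296
```

servo_tool:
  plan:
    - [0,0.02,0.002,0,0,0,1]
    - [0,0.04,0.005,0,0,0,1]
    - [0,0.04,0.005,0,0,0,1]

```text
time: 17.8
tcp_pos: [0.5685, 0.0489, 0.1114]
ee_rot: [0.271, 3.125, 0.004]
contact_force: [0.2, 2.7, 8.1]
gripper_width: 0.0291
```

servo_tool:
  plan:
    - [0,0.02,0.003,0,0,0,1]
    - [0,0.04,0.006,0,0,0,1]
    - [0,0.04,0.006,0,0,0,1]

```text
time: 18.18
tcp_pos: [0.5693, 0.0533, 0.1107]
ee_rot: [0.27, 3.125, 0.005]
contact_force: [-0.1, 3.1, 7.3]
gripper_width: 0.0294
```

servo_tool:
  plan:
    - [0,0.02,0.004,0,0,0,1]
    - [0,0.04,0.008,0,0,0,1]
    - [0,0.04,0.008,0,0,0,1]

```text
time: 18.55
tcp_pos: [0.5701, 0.0577, 0.1099]
ee_rot: [0.27, 3.125, 0.005]
contact_force: [0.9, 2.2, 8.4]
gripper_width: 0.0295
```

servo_tool:
  plan:
    - [0,0.02,0.005,0,0,0,1]
    - [0,0.04,0.01,0,0,0,1]
    - [0,0.04,0.01,0,0,0,1]

```text
time: 18.92
tcp_pos: [0.5709, 0.0621, 0.109]
ee_rot: [0.269, 3.124, 0.006]
contact_force: [0.3, 3.6, 7.5]
gripper_width: 0.029
```

servo_tool:
  plan:
    - [0,0.02,0.006,0,0,0,1]
    - [0,0.04,0.012,0,0,0,1]
    - [0,0.04,0.012,0,0,0,1]

```text
time: 19.3
tcp_pos: [0.5717, 0.0665, 0.1078]
ee_rot: [0.269, 3.124, 0.007]
contact_force: [1.6, 3.8, 8.1]
gripper_width: 0.0294
```

servo_tool:
  plan:
    - [0,0.02,0.007,0,0,0,1]
    - [0,0.04,0.013,0,0,0,1]
    - [0,0.04,0.013,0,0,0,1]

```text
time: 19.68
tcp_pos: [0.5724, 0.0708, 0.1065]
ee_rot: [0.268, 3.124, 0.008]
contact_force: [0.5, 4.3, 6.8]
gripper_width: 0.0295
```

servo_tool:
  plan:
    - [0,0.02,0.006,0,0,0,1]
    - [0,0.03,0.01,0,0,0,1]
    - [0,0.03,0.01,0,0,0,1]

```text
time: 20.05
tcp_pos: [0.5729, 0.0731, 0.1057]
ee_rot: [0.269, 3.124, 0.007]
contact_force: [0.6, 4.5, 9.0]
gripper_width: 0.0293
```

servo_tool:
  plan:
    - [0,0.015,0.003,0,0,0,1]
    - [0,0.03,0.005,0,0,0,1]
    - [0,0.03,0.005,0,0,0,1]

```text
time: 20.42
tcp_pos: [0.5733, 0.0739, 0.1054]
ee_rot: [0.271, 3.124, 0.003]
contact_force: [0.8, 1.5, 10.1]
gripper_width: 0.0291
```

servo_tool:
  plan:
    - [0,0.01,0,0,0,0,1]
    - [0,0.02,0,0,0,0,1]
    - [0,0.02,0,0,0,0,1]

```text
time: 20.8
tcp_pos: [0.5735, 0.0747, 0.1053]
ee_rot: [0.272, 3.124, 0.0]
contact_force: [0.7, -0.2, 9.6]
gripper_width: 0.0291
```

```bash
python3 st.py
```

```text
t 20.8 tcp [0.5735 0.0747 0.1053] F [ 0.75 -0.16  9.59] bedxy 0.0037 0.1108 ty head 80.05 tz [ 5.5e-03 -4.0e-04 -1.0e+00]
```

On the seat floor now (z down 7 mm from the crest). Pushing on until the stop's reaction shows.

servo_tool:
  plan:
    - [0,0.01,0,0,0,0,1]
    - [0,0.02,0,0,0,0,1]
    - [0,0.02,0,0,0,0,1]

```text
time: 21.18
tcp_pos: [0.5739, 0.0766, 0.1053]
ee_rot: [0.272, 3.124, 0.0]
contact_force: [-0.3, 0.5, 9.5]
gripper_width: 0.0294
```

servo_tool:
  plan:
    - [0,0.01,0,0,0,0,1]
    - [0,0.02,0,0,0,0,1]
    - [0,0.02,0,0,0,0,1]

```text
time: 21.55
tcp_pos: [0.5741, 0.0774, 0.1052]
ee_rot: [0.273, 3.124, -0.003]
contact_force: [-0.5, -1.5, 9.8]
gripper_width: 0.0294
```

```bash
python3 st.py
```

```text
t 21.55 tcp [0.5741 0.0774 0.1052] F [-0.47 -1.55  9.8 ] bedxy 0.0037 0.1135 ty head 80.02 tz [ 0.0051 -0.0021 -1.    ]
```

servo_tool:
  plan:
    - [0,0.01,0,0,0,0,1]
    - [0,0.02,0,0,0,0,1]
    - [0,0.02,0,0,0,0,1]
    - [0,0.02,0,0,0,0,1]

```text
time: 22.05
tcp_pos: [0.5741, 0.0775, 0.1051]
ee_rot: [0.275, 3.125, -0.006]
contact_force: [-0.2, -3.3, 10.1]
gripper_width: 0.0295
```

servo_tool:
  plan:
    - [0,0.01,0,0,0,0,1]
    - [0,0.02,0,0,0,0,1]
    - [0,0.02,0,0,0,0,1]
    - [0,0.02,0,0,0,0,1]

```text
time: 22.55
tcp_pos: [0.5742, 0.0779, 0.105]
ee_rot: [0.276, 3.125, -0.01]
contact_force: [-1.0, -5.0, 9.7]
gripper_width: 0.0295
```

```bash
python3 st.py;python3 - <<'E'
from h import *
s=snap('side'); c=s['color'][150:290,210:380]; save(cv2.resize(c,None,fx=4.5,fy=4),'s5.png')
E
```

```text
t 22.55 tcp [0.5742 0.0779 0.105 ] F [-1.   -4.97  9.69] bedxy 0.0038 0.114 ty head 79.9 tz [ 0.0036 -0.0065 -1.    ]
```

View pics/s5.png

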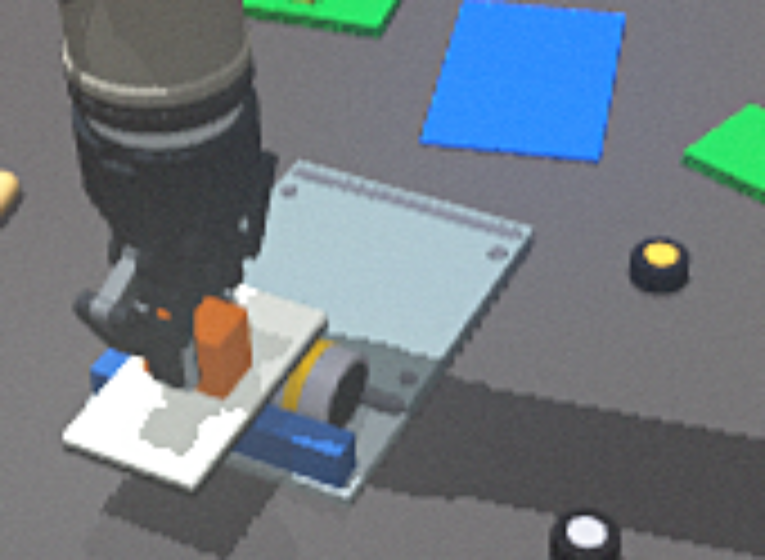

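The side view shows the pipe (end cap at (350,385)) past the ridge and against the blue stop, with the pad on top and clear of the stop. The stop's reaction is about 5 N at about 12 N pressure. Lifting off and carrying the pad back.

servo_tool:
  plan:
    - [0,0,-0.01,0,0,0,1]
    - [0,0,-0.03,0,0,0,1]
    - [0,0,-0.08,0,0,0,1]
    - [0,0,-0.2,0,0,0,1]
    - [0,0,-0.4,0,0,0,1]
    - [0,0,-0.5,0,0,0,1]
    - [0,0,-0.5,0,0,0,1]

```text
time: 23.48
tcp_pos: [0.5732, 0.083, 0.1541]
ee_rot: [0.273, 3.128, 0.001]
contact_force: [-0.6, -0.2, -3.7]
gripper_width: 0.0294
```

servo_tool:
  plan:
    - [0,-0.3,0,0,0,0,1]
    - [0,-0.6,0,0,0,0,1]
    - [0,-1,0,0,0,0,1]

```text
time: 23.85
tcp_pos: [0.5546, -0.0152, 0.1522]
ee_rot: [-0.27, -3.128, -0.001]
contact_force: [0.6, -0.2, -2.2]
gripper_width: 0.0292
```

servo_tool:
  plan:
    - [0,-0.35,0,0,0,0,1]
    - [0,-0.7,0,0,0,0,1]
    - [0,-1,0,0,0,0,1]

```text
time: 24.22
tcp_pos: [0.5368, -0.1156, 0.1523]
ee_rot: [-0.275, -3.128, 0.0]
contact_force: [0.9, -1.1, -1.7]
gripper_width: 0.0294
```

servo_tool:
  plan:
    - [0,-0.35,0,0,0,-0.05,1]
    - [0,-0.7,0,0,0,-0.1,1]
    - [0,-1,0,0,0,-0.155,1]
    - [0,-1,0,0,0,-0.155,1]
    - [0,-1,0,0,0,-0.155,1]

```text
time: 24.85
tcp_pos: [0.5203, -0.2115, 0.1524]
ee_rot: [0.108, -3.139, -0.003]
contact_force: [0.9, 1.2, -2.7]
gripper_width: 0.0293
```

```bash
python3 st.py;python3 - <<'E'
from h import *
from scipy.spatial.transform import Rotation as Rn
s=get_state();R=Rn.from_rotvec(s['ee_rot']).as_matrix()
print(R.T@(np.array([.497,-.301,.0504])-s['tcp_pos']))
E
```

```text
t 24.85 tcp [ 0.5203 -0.2115  0.1524] F [ 0.89  1.16 -2.74] bedxy 0.001 -0.1803 ty head 93.94 tz [-0.001   0.0017 -1.    ]
[ 0.02933813 -0.0878426   0.10184925]
```

servo_tool:
  plan:
    - [0.15,-0.4,0,0,0,0,1]
    - [0.29,-0.88,0,0,0,0,1]
    - [0.29,-0.88,0.3,0,0,0,1]
    - [0.29,-0.88,0.6,0,0,0,1]
    - [0.29,-0.88,0.8,0,0,0,1]
    - [0.29,-0.88,0.9,0,0,0,1]
    - [0.29,-0.88,0.9,0,0,0,1]
    - [0.29,-0.88,0.9,0,0,0,1]

```text
time: 25.85
tcp_pos: [0.4986, -0.3026, 0.0641]
ee_rot: [-0.109, 3.138, -0.002]
contact_force: [-0.8, 0.4, -2.2]
gripper_width: 0.0293
```

```bash
python3 st.py;python3 - <<'E'
from h import *
s=snap('side'); c=s['color'][100:280,210:440]; save(cv2.resize(c,None,fx=3.4,fy=3.3),'s6.png')
E
```

```text
t 25.85 tcp [ 0.4986 -0.3026  0.0641] F [-0.77  0.36 -2.16] bedxy -0.0047 -0.2738 ty head 93.99 tz [ 1.8e-03 -9.0e-04 -1.0e+00]
```

View pics/s6.png

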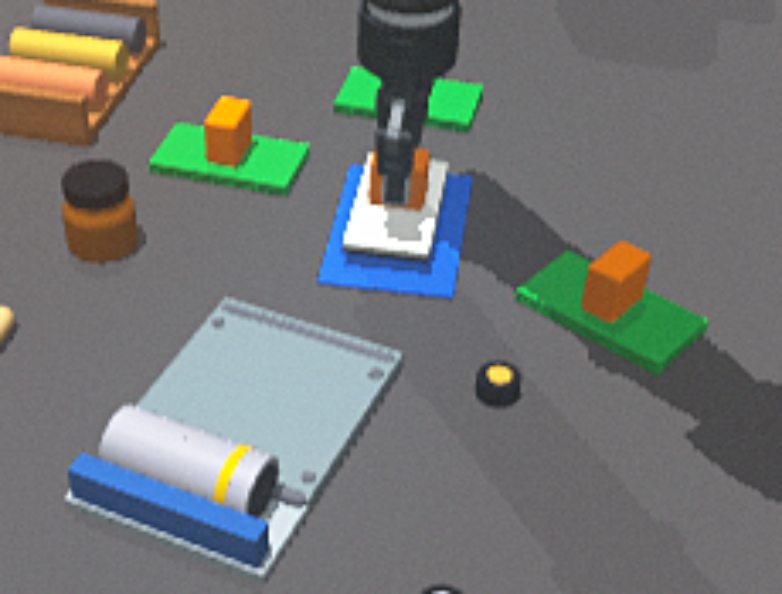

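The pipe lies in its seat along the stop at (190,460), and the pad hovers centred over the mat at (400,220). Lowering 13 mm to touch, then releasing.

servo_tool:
  plan:
    - [0,0,0.04,0,0,0,1]
    - [0,0,0.08,0,0,0,1]
    - [0,0,0.11,0,0,0,1]
    - [0,0,0.12,0,0,0,1]
    - [0,0,0.12,0,0,0,1]
    - [0,0,0.12,0,0,0,1]

```text
time: 26.65
tcp_pos: [0.4977, -0.3026, 0.0512]
ee_rot: [-0.108, 3.14, -0.0]
contact_force: [-0.4, -0.4, -1.2]
gripper_width: 0.0293
```

```bash
python3 st.py
```

```text
t 26.65 tcp [ 0.4977 -0.3026  0.0512] F [-0.4  -0.36 -1.22] bedxy -0.0055 -0.2739 ty head 93.96 tz [ 2.e-04 -1.e-04 -1.e+00]
```

servo_tool:
  plan:
    - [0,0,0.005,0,0,0,1]
    - [0,0,0.01,0,0,0,1]
    - [0,0,0.01,0,0,0,1]

```text
time: 27.02
tcp_pos: [0.4978, -0.3026, 0.0505]
ee_rot: [-0.108, 3.139, -0.0]
contact_force: [-0.1, 0.7, 0.8]
gripper_width: 0.0295
```

servo_tool:
  plan:
    - [0,0,0,0,0,0,0.4]
    - [0,0,0,0,0,0,0]
    - [0,0,0,0,0,0,0]
    - [0,0,0,0,0,0,0]
    - [0,0,0,0,0,0,0]
    - [0,0,0,0,0,0,0]
    - [0,0,0,0,0,0,0]
    - [0,0,0,0,0,0,0]

```text
time: 28.02
tcp_pos: [0.4977, -0.3025, 0.0501]
ee_rot: [-0.109, 3.14, 0.0]
contact_force: [0.8, 0.3, 0.7]
gripper_width: 0.0854
```

servo_tool:
  plan:
    - [0,0,-0.2,0,0,0,0]
    - [0,0,-0.5,0,0,0,0]
    - [0,0,-0.8,0,0,0,0]
    - [0,0,-1,0,0,0,0]
    - [0,0,-1,0,0,0,0]

```text
time: 28.65
tcp_pos: [0.4987, -0.3034, 0.1519]
ee_rot: [-0.108, 3.136, -0.003]
contact_force: [0.0, -0.2, -0.2]
gripper_width: 0.0853
```

servo_tool:
  plan:
    - [0.2,-0.3,-0.3,0,0,0,0]
    - [0.5,-0.7,-0.7,0,0,0,0]
    - [0.7,-1,-1,0,0,0,0]
    - [0.7,-1,-1,0,0,0,0]

```text
time: 29.15
tcp_pos: [0.4316, -0.4123, 0.2521]
ee_rot: [-0.095, 3.139, -0.009]
contact_force: [-0.3, 0.0, 0.1]
gripper_width: 0.0854
```

Run:
```python
from h import *
s=get_state();print(s['time'],s['tcp_pos'],s['contact_force'],np.abs(s['qvel']).max())
a=snap('top');P=cloud(a);hsv=cv2.cvtColor(a['color'],cv2.COLOR_RGB2HSV)
def rep(n,m,box,zr):
    u0,u1,v0,v1=box;k=np.zeros((420,560),bool);k[v0:v1,u0:u1]=1
    k&=m&(P[...,2]>zr[0])&(P[...,2]<zr[1]);p=P[k]
    r=cv2.minAreaRect((p[:,:2]*1000).astype(np.float32));print(n,k.sum(),np.median(p[:,2]),np.round(r[0],1),np.round(r[1],1),r[2],p[:,2].std())
rep('plate',(hsv[...,1]<60)&(hsv[...,2]>150),(312,382,198,246),(.008,.03))
rep('pipe',hsv[...,1]<60,(212,304,168,240),(.046,.08))
save(cv2.resize(a['color'][110:310,100:400],None,fx=2.6,fy=2.6),'end.png')
```

```text
29.15 [ 0.43162145 -0.41227366  0.25213761] [-0.30095883  0.00201204  0.09629263] 0.07523770143396948
plate 775 0.016824971783136054 [ 500.2 -303.5] [ 72.7 131.5] 4.062569618225098 0.003479679354731628
pipe 481 0.056375586321142326 [564.8  34.2] [ 46.5 111.6] 78.6993637084961 0.004425231864926085
```

View pics/end.png

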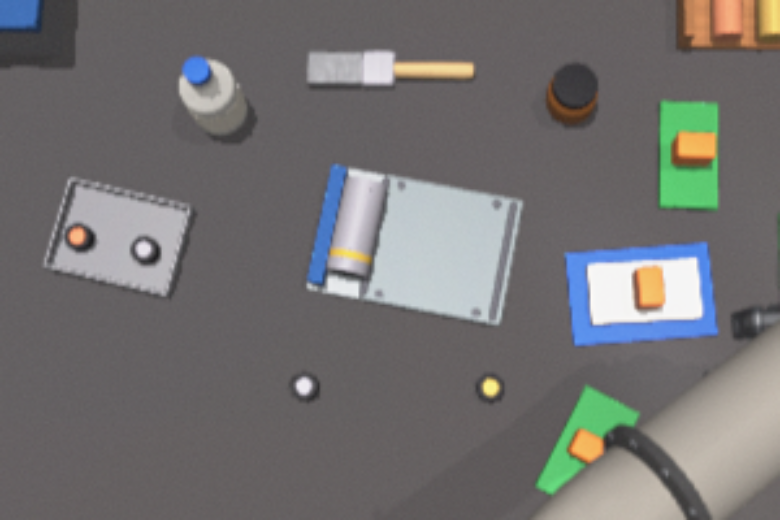

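Pipe centre is within 1 mm of the seat along y and about 2 mm along x. The pad is about 3 mm from the mat's middle, released, and the other things look unmoved. Handing in.

```bash
python3 -c "
from rig import *
print(finish_job())"
```

```text
the job is handed in; nothing more can be done
None
```

The job is handed in. I gripped the pad by its orange grip and rolled the pipe over the ridge and down to the stop, sole on top throughout. I then set the pad back on its mat and released it, at about 29 s of the 72 s allowed. `finish_job()` gives no verdict, so the checks below are my own.

- **Pressing force:** it stayed at about 7–12 N at every reading, well under the 20 N limit. The wrist force is only reported at the end of each move, so brief peaks between readings would not show.
- **Bearing on the stop:** at the end of the roll the wrist felt about 5 N back along the rolling direction, with about 12 N of downward pressure. I inferred the stop contact from this and from the side view.
- **Pipe:** the last top view puts its centre about 0.6 mm short of the seat and 2 mm off along it. It is parallel to the stop within about 1.3°.
- **Pad:** it stands upright with its sole on the mat, about 3 mm from the middle. The gripper is open and clear of everything.
- **Other things:** the pucks, bottle, jar and brush look unmoved in the last picture. I did not measure their positions.

No check failed or disagreed. One early attempt to measure the grip from the side camera caught other orange pixels, so I dropped it. I used the top view instead, where the plate and the grip's top face agreed within 2 mm.

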